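Let the lemon into the lever-lid scrap bin

TASK

Press the scrap bin's lever all the way down and keep it down until the lemon on the slide has rolled into the bin, then ease the lever up slowly so that the lid comes down gently and shuts without slamming, and move away. Work only the lever: do not touch the lemon or the lid, and leave the other things where they stand.

Things in the scene. Friction and masses are not known exactly. Their poses are not given: they have to be found in the camera images.
- bin: Scrap bin, fixed on the worktop: plain steel box 160 mm deep (its x), 180 mm wide (its y), 4 mm walls, on 12 mm feet, rim 152 mm above the worktop. Origin under its centre at worktop height; z up, x from its front (lever side) to its back, y to its left. A steel slide for the lemon stands out from its left side.
- slide_end (a point): Fixed point of the bin: middle of the lower end of the slide's floor, at the rim against the left side of the lid, level with the bin's centre. The slide is a trough 100 mm wide with raised edges; from here it reaches 100 mm to the bin's left, climbing at 38 degrees; its highest edge is 265 mm above the worktop.
- lid (a joint): Angle of the bin's lid, rad: 0 shut, 0.85 fully open. It hinges on the bin's right rim: its left edge swings up and to the right. It is linked rigidly inside the bin to the lever (lid angle = 2.02 x lever angle) and has no catch or damper: let the lever go and it slams shut by its own weight. It should never close faster than 2 rad/s (pad rising 105 mm/s).
- lid_edge (a point): Middle of the lid's upper left edge; moves with the lid. The lid is a steel cap 168 mm (along bin x) x 189 mm, 66 mm high, over the whole bin; shut, its top is 218 mm above the worktop; fully open, this edge is about 337 mm up.
- lever (a joint): Angle of the press lever, rad: 0 up (at rest), 0.42 fully down against its stop. It swings in the upright plane along the bin's x about a pivot inside the bin, 110 mm behind the pad's middle, which sinks 45 mm in all, from 0.2 rad tilted up to 0.2 rad tilted down, shifting under 5 mm along x. A downward push of about 2 to 9 N at the pad lifts the lid.
- pad (a point): Middle of the upper face of the lever's black pad, 40 mm (along bin x) x 44 mm, 9 mm thick, sticking out in front of the bin 30 mm to the right of the bin's centre line; moves with the lever. At rest it is about 133 mm above the worktop, fully down about 90 mm, and 75 mm in front of the bin's front wall.
- pad_rest (a point): Fixed point of the bin: where the middle of the pad's upper face is when the lever is fully up.
- lemon_mid (a point): Middle of the lemon, about 72 x 55 x 56 mm and 0.1 kg, which lies on the slide against the left side of the lid; it rolls into the bin by itself within about a second once the lid is well up. In the bin its middle is less than 60 mm above the worktop.
- garlic: Garlic bulb, 60 mm, loose, at the front left of the bin, beside the lever. Origin under its centre.
- salt_shaker: Salt shaker, 44 mm across, 90 mm tall, loose, at the front right of the bin, about 110 mm to the right of the pad. Origin under its centre.
- tomato_whole: Tomato, 58 mm, loose, on the right of the bin. Origin under its centre.
- honey_jar: Honey jar, 60 mm across, 99 mm tall, loose, left near the range. Origin under its centre.
- tin_fish: Flat round tin, 86 mm across, 40 mm tall, loose, left near the range. Origin under its centre.
- lemon: The same lemon as a body; origin under its centre as it first lies; it turns as the lemon rolls.
There are look-alikes about, which are no part of the job. What is shaped like the lemon but green is not meant.

How it is judged:
On the way:
1. the lever is held down, the lid stands fully open and the lemon lies in the bin (x of lemon_mid in the frame of bin between -0.08 and 0.08 m and y of lemon_mid in the frame of bin between -0.09 and 0.09 m and height (world z) of lemon_mid below 0.12 m and value of joint lid above 0.74 rad), for 0.2 s.
At the end, for the whole second after the job is handed in: The lid is shut (within 0.05 rad), the lever is fully up (within 0.03 rad) and the lemon lies inside the bin (x of lemon_mid in the frame of bin between -0.08 and 0.08 m and y of lemon_mid in the frame of bin between -0.09 and 0.09 m and height (world z) of lemon_mid below 0.12 m and value of joint lid below 0.05 rad and value of joint lever below 0.03 rad); the robot touches nothing.
It fails at once if the lid falls shut faster than 2 rad/s (velocity of joint lid below -2 rad/s).
It fails at once if the robot touches the lemon (contact force between any of the fingers, the arm and lemon above 0.5 N).
It fails at once if the robot pushes the lid itself (contact force between any of the fingers, the arm and lid above 1 N).
It fails at once if a bystander is shifted by more than 30 mm or knocked over (distance of any of garlic, salt_shaker, tomato_whole, honey_jar, tin_fish from where it was at the start of the episode above 0.03 m or angle between any of salt_shaker, honey_jar, tin_fish's own z axis and vertical above 0.4 rad).
It also fails if it takes over 38 s, if anything falls off the work surface, if the arm or the gripper's body presses on something with over 40 N, if the wrist force passes 120 N, or if a joint passes its speed limit or range.

ROBOT

A 6-joint arm with a two-finger parallel gripper is mounted at the origin on a cart in front of the work surface, level with it; the furniture and walls round the work are solid. World frame = base frame: x ahead of the robot, y to its left, z up, the work surface at z = 0. Lengths are in m, angles in rad, forces in N, time in s.
With the tool pointing down it reaches from about 0.25 to 0.775 m from the base axis. Payload 4 kg.
Tool frame: the origin (TCP) lies midway between the tips of the shut fingers; the grasp point (between the pads) lies behind it (grasp_offset is the z of the grasp point in the tool frame, in m); z points along the fingers, y is the line along which they close (so a half turn about z gives the same grasp; the last joint's range is limited). The gripper opens to 94 mm and grips with 3 to 60 N. Pads are 16 mm wide; open, the fingers measure 119 mm over their backs; the gripper's body (75 mm by 177 mm) begins 78 mm behind the grasp point.
Start: joints at [-0.103, 0.087, 1.371, -0, 1.684, -0.103], TCP at [0.55, -0, 0.206] pointing down, gripper open.
Joint ranges: [-3.1, 3.1], [-0.76, 2.03], [0.27, 2.55], [-1.08, 4.22], [0.17, 2.65], [-2.57, 2.57]. Speed limits (rad/s): [2.79, 2.79, 3.14, 3.14, 3.14, 3.14].

INTERFACE

Orientations are given as a unit quaternion [x, y, z, w].
In Python, from workcell import sense, capture, camera_info, job_done, find_in, outline_of, grasp_offset gives the robot as it stands.
- The arm moves only by the tool carry_out, never from a script. Its argument "steps" is text: rows parted by semicolons, each of 7 numbers parted by spaces: the shift along the tool's x, y, z in cm, then the turn, a rotation vector about the tool's x, y, z in degrees, then the opening, from 0 (shut) to 1 (fully open). A call has 1 to 8 rows; each row is the pose to reach, as a shift and turn from the pose commanded when the call began, along the tool's axes at that moment; what a row does not reach only later rows make up. A row lasts 1/8 s, in which the tool goes at most 62.5 mm and 10.7 degrees, less where a joint would pass 70% of its speed; a pose out of reach is approached as far as the arm can. A call with a gripper value outside its range is refused whole. The fingers move at their own pace and stop on an object; "newtons" is the grip in N (left out, the last holds). Time passes only in rows, so rows that repeat a pose let the fingers close. It gives the time, the measured TCP pose, the force, the opening and the grip force at its end, in the units of the state.
- sense(): the state, without advancing time (a new reading comes with each control period).
- capture(name): name is "scene" or "side" or "wrist"; returns the picture (420x560x3 uint8, red, green, blue); there is no depth.
- camera_info(name): a dict with "fx", "fy", "cx", "cy" (pixels), "pose" (4x4, takes a point from camera to world coordinates). Camera axes: x right, y up, looking along -z (the intrinsics and any distortion apply to the point x, -y, -z); pixel columns grow to the right and rows downward; lengths in m; the calibration is good to about 2 mm. A picture is of the moment at which its call begins: read the wrist's pose just before it. camera_info takes no time and is no camera call; for the wrist camera it gives the pose at the moment of the call.
- job_done(): hands the job in; it is judged then, once.
Trained networks look in the newest picture that a camera, given by its name, has taken for a name from the list of things; names that differ only in an ending like _2 or _b are one class to them, and where a whole thing is asked for, a point or a joint stands for the part that bears it (a point fixed in the world has none). Each returns a list of dicts, best first, with "p" (0 to 1); they miss things now and then, are a little off and sometimes report something else, mostly with a low value. They report only what shows in the picture. A call takes as long as a camera call. They do not tell look-alikes from the thing itself.
- find_in(camera, label): "box" ([left, top, width, height] in pixels, round what is visible of it).
- outline_of(camera, label): "mask" (420x560 bool, what is visible of it) and "box" ([left, top, width, height] in pixels, round what is visible of it).
The state is a dict: "time": time; "joint_positions": joint angles; "dq": joint speeds; "joint_torque": joint torques, N m; "position": TCP position; "tool_rot": TCP orientation; "contact_force": force on the tool from outside, world axes, zero at the start; "torque": the same for the moment, N m; "grip_width": opening from 0.0 (shut) to 1.0 (fully open); "grasp_force": force on a finger pad.
Only numpy, scipy, OpenCV 4.12 (cv2) and the standard library are available. Lean on these libraries where they do the work, as an engineer would, in place of code of your own. Each camera call takes 0.05 s, during which the arm holds its last target. There are 200 camera calls.

## Working session

There is one attempt and no reset: what is moved stays moved. The work goes in short steps, Python scripts to look and compute and a tool call to move; the robot and the scene stay as the last step left them, time stands still between calls to the robot, and variables do not carry over. Pictures are saved under pics/ and viewed, at most 10 in all, crops included, and the job is handed in when it is done.

Besides the shell and the picture viewer there is one more tool, called after ">>>" by a JSON object that holds its "method" and its "body", one argument or row to a line. carry_out: Moves the arm, as the interface text tells. Its arguments: {"type":"object","properties":{"steps":{"type":"string"},"newtons":{"type":"number"}},"required":["steps"]}

```bash
mkdir -p pics; python3 - <<'E'
from workcell import *
import cv2,numpy as np
s=sense();print(s['time'],s['position'],s['tool_rot'],grasp_offset)
ims=[]
for c in ['scene','side']:
    im=capture(c);ims.append(im);i=camera_info(c);print(c,i)
    for l in ['pad','bin','salt_shaker','garlic','lid']:
        print(l,[(d['box'],round(d['p'],2)) for d in find_in(c,l)[:2]])
    cv2.imwrite(f'pics/{c}0.png',im[:,:,::-1])
print(sense()['time'])
E
```

```text
0.0 [5.49459968e-01 3.48553901e-05 2.04329165e-01] [ 7.07109204e-01  7.07103537e-01 -6.95474111e-04 -8.23533737e-04] -0.0188
scene {'fx': 514.8610528576479, 'fy': 514.8610528576479, 'cx': 283.24093780644034, 'cy': 207.13783745441788, 'pose': array([[ 0.83413016,  0.37306562, -0.40626213,  0.01429984],
       [-0.55135693,  0.58432589, -0.5954568 , -1.03099034],
       [ 0.01524502,  0.72068392,  0.69309616,  1.05211341],
       [ 0.        ,  0.        ,  0.        ,  1.        ]])}
pad [([251.1, 225.9, 38.7, 11.2], 0.71)]
bin [([252.1, 122.5, 106.5, 143.8], 0.68), ([269.2, 140.4, 24.2, 17.5], 0.66)]
salt_shaker [([278.9, 262.6, 19.6, 32.0], 0.71)]
garlic [([234.2, 205.8, 24.7, 19.8], 0.59)]
lid [([258.2, 147.1, 99.5, 79.8], 0.82)]
side {'fx': 463.3838835296194, 'fy': 463.3838835296194, 'cx': 275.0737114447044, 'cy': 210.84862027270967, 'pose': array([[ 0.90394364,  0.210569  , -0.37221848,  0.10869677],
       [-0.42738534,  0.41410134, -0.80365531, -1.17634069],
       [-0.01508872,  0.88553982,  0.46431838,  0.68412074],
       [ 0.        ,  0.        ,  0.        ,  1.        ]])}
pad []
bin []
salt_shaker [([266.7, 264.0, 16.6, 38.0], 0.56)]
garlic [([238.5, 225.3, 20.0, 21.0], 0.64)]
lid [([258.7, 160.1, 95.7, 64.9], 0.69), ([205.9, 176.7, 18.1, 39.9], 0.18)]
0.6
```

```bash
python3 - <<'E'
import cv2
a=cv2.imread('pics/scene0.png')[90:310,180:400];b=cv2.imread('pics/side0.png')[110:330,180:400]
f=lambda x:cv2.resize(x,(400,400),interpolation=cv2.INTER_CUBIC)
cv2.imwrite('pics/both.png',cv2.hconcat([f(a),f(b)]))
E
```

```text
(no output)
```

View pics/both.png

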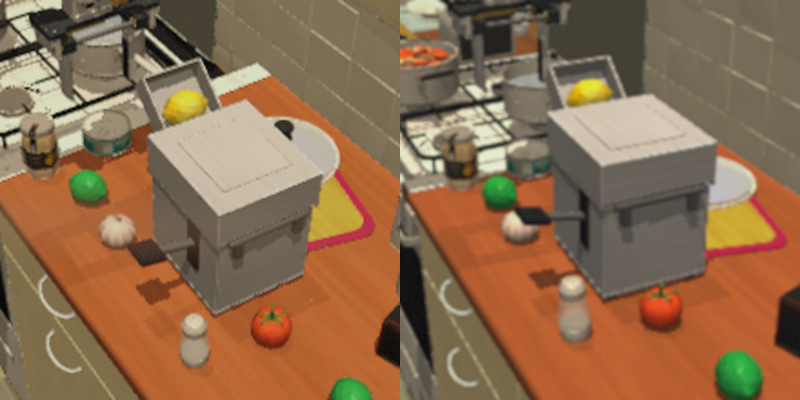

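View pics/scene0.png

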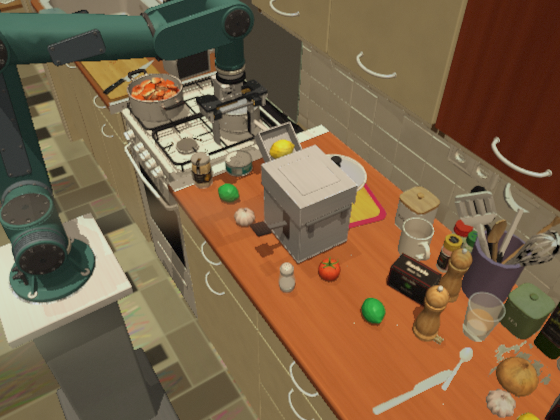

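The crops show the pad at about (261,228) in scene and (253,228) in side. The lid's top is the grey quadrilateral behind it. I'll triangulate the pad and get the bin's yaw from the lid top, which is 218 mm high.

```bash
cat > h.py <<'E'
import numpy as np
from workcell import camera_info
def ray(c,u,v):
    i=camera_info(c);P=i['pose'];d=P[:3,:3]@np.array([(u-i['cx'])/i['fx'],-(v-i['cy'])/i['fy'],-1]);return P[:3,3],d
def atz(c,u,v,z):
    o,d=ray(c,u,v);return o+d*(z-o[2])/d[2]
def tri(*obs):
    A=0;b=0
    for c,u,v in obs:
        o,d=ray(c,u,v);d=d/np.linalg.norm(d);M=np.eye(3)-np.outer(d,d);A=A+M;b=b+M@o
    return np.linalg.solve(A,b)
E
python3 - <<'E'
from h import *
np.set_printoptions(precision=3,suppress=True)
k=.55
S=lambda x,y:('scene',180+x*k,90+y*k)
D=lambda x,y:('side',180+(x-400)*k,110+y*k)
print('pad tri',tri(S(147,251),D(533,215)),atz(*S(147,251),.133),atz(*D(533,215),.133))
for f,L in ((S,[(148,150),(250,103),(320,175),(217,218)]),(D,[(549,107),(657,96),(716,147),(592,161)])):
    q=np.array([atz(*f(*p),.218) for p in L]);print(q,q.mean(0),[np.linalg.norm(q[i]-q[i-1]) for i in range(4)])
    print('yaw',[np.degrees(np.arctan2(*(a)[1::-1])) for a in (q[1]-q[0],q[2]-q[3],q[0]-q[3],q[1]-q[2])])
for n,a,b,z in (('salt',(195,340),(573,310),.045),('garlic',(117,230),(518,226),.03)):print(n,atz(*S(*a),z),atz(*D(*b),z))
E
```

```text
pad tri [ 0.47  -0.267  0.125] [ 0.465 -0.274  0.133] [ 0.465 -0.28   0.133]
[[ 0.526 -0.18   0.218]
 [ 0.709 -0.169  0.218]
 [ 0.694 -0.349  0.218]
 [ 0.53  -0.342  0.218]] [ 0.615 -0.26   0.218] [np.float64(0.16211917560233396), np.float64(0.1827424970283647), np.float64(0.17990062108651902), np.float64(0.16451165113730382)]
yaw [np.float64(3.387211895754363), np.float64(-2.2423504531704004), np.float64(91.24719152877472), np.float64(85.3740961417358)]
[[ 0.553 -0.14   0.218]
 [ 0.712 -0.174  0.218]
 [ 0.69  -0.362  0.218]
 [ 0.53  -0.326  0.218]] [ 0.621 -0.25   0.218] [np.float64(0.1877574118645276), np.float64(0.16304731947126658), np.float64(0.18884629941738396), np.float64(0.1647478973045155)]
yaw [np.float64(-12.342643024038791), np.float64(-12.667106661153648), np.float64(82.82331810285402), np.float64(83.310896840192)]
salt [ 0.476 -0.379  0.045] [ 0.473 -0.383  0.045]
garlic [ 0.5   -0.126  0.03 ] [ 0.498 -0.133  0.03 ]
```

>>> {"method": "carry_out", "body": {
  "steps": "0 -6 -1 0 0 10 0; 0 -12 -2 0 0 20 0; -5 -13 -3 0 0 30 0; -10 -13 -4 0 0 40 0; -15 -13 -4.6 0 0 50 0; -20 -13 -4.6 0 0 60 0; -25 -13 -4.6 0 0 70 0; -27 -13 -4.6 0 0 80 0"
}}

```text
time: 1.6
position: [0.4195, -0.2725, 0.2511]
tool_rot: [0.997, 0.083, -0.0, -0.0]
contact_force: [-0.1, -0.3, 0.1]
grip_width: 0.187
grasp_force: 0.0
```

>>> {"method": "carry_out", "body": {
  "steps": "0 0 0 0 0 10 0; 0 0 0 0 0 14 0; 0 0 0 0 0 14 0"
}}

```text
time: 1.98
position: [0.42, -0.2701, 0.2515]
tool_rot: [0.999, -0.035, 0.0, 0.0]
contact_force: [0.9, 0.4, -0.0]
grip_width: 0.006
grasp_force: 0.0
```

```bash
python3 - <<'E'
from workcell import *
import cv2,numpy as np
np.set_printoptions(precision=3,suppress=True)
s=sense();print(s['time'],s['position'],s['tool_rot'],s['joint_positions'])
i=camera_info('wrist');print(i)
ims=[]
for c in ['wrist','scene']:
    im=capture(c)
    print(c,[(d['box'],round(d['p'],2)) for d in find_in(c,'pad')[:2]])
    ims.append(im[:,:,::-1])
ims[1]=ims[1][70:280,170:450]
cv2.imwrite('pics/w1.png',cv2.hconcat([cv2.resize(x,(400,300)) for x in ims]))
E
```

```text
1.975 [ 0.42  -0.27   0.252] [ 0.999 -0.035  0.     0.   ] [-0.685 -0.031  1.401  0.     1.771  0.955]
{'fx': 319.9318604773377, 'fy': 319.9318604773377, 'cx': 284.7367824937959, 'cy': 212.34920246760046, 'pose': array([[-0.069,  0.958,  0.277,  0.5  ],
       [-0.998, -0.066, -0.02 , -0.275],
       [-0.001, -0.277,  0.961,  0.43 ],
       [ 0.   ,  0.   ,  0.   ,  1.   ]])}
wrist [([256.6, 79.0, 52.6, 103.9], 0.64)]
scene [([252.3, 222.7, 36.5, 12.6], 0.68)]
```

View pics/w1.png

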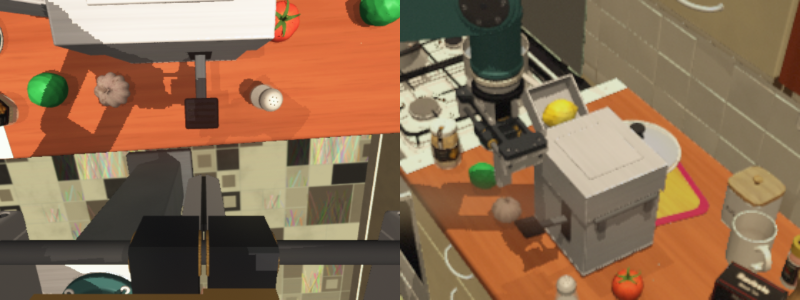

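The wrist view shows the pad's top face centred at about (281,158) in full-size pixels. The lever points straight up the image, so the bin's yaw is about -4°, which matches the tool.

```bash
python3 - <<'E'
from h import *
np.set_printoptions(precision=4,suppress=True)
k=1.4
for p in [(201,113),(201,98),(201,129),(186,113),(217,113),(199,60)]: print(p,atz('wrist',p[0]*k,p[1]*k,.133))
print(tri(('wrist',201*k,113*k),('scene',261,228),('side',253,228)))
print('salt',atz('wrist',272*k,98*k,.09))
E
```

```text
(201, 113) [ 0.4669 -0.2694  0.133 ]
(201, 98) [ 0.4858 -0.2708  0.133 ]
(201, 129) [ 0.4461 -0.2679  0.133 ]
(186, 113) [ 0.4683 -0.2501  0.133 ]
(217, 113) [ 0.4655 -0.29    0.133 ]
(199, 60) [ 0.5307 -0.2715  0.133 ]
[ 0.4677 -0.2699  0.1283]
salt [ 0.4766 -0.3729  0.09  ]
```

>>> {"method": "carry_out", "body": {
  "steps": "1 0 1 0 10 0 0; 2 0 3 0 20 0 0; 3.5 -0.2 6 0 20 0 0; 4.3 -0.3 9 0 20 0 0; 4.3 -0.3 9 0 20 0 0; 4.3 -0.3 9 0 20 0 0"
}}

```text
time: 2.92
position: [0.4636, -0.2704, 0.163]
tool_rot: [0.984, -0.034, 0.174, 0.007]
contact_force: [0.8, 0.0, -0.6]
grip_width: 0.007
grasp_force: 0.0
```

```bash
python3 - <<'E'
from workcell import *
import cv2,numpy as np
from scipy.spatial.transform import Rotation as R
np.set_printoptions(precision=4,suppress=True)
s=sense();print(s['time'],s['position'],s['contact_force'])
print(R.from_quat(s['tool_rot']).as_matrix())
print('1cm down in tool axes (cm):',R.from_quat(s['tool_rot']).as_matrix().T@[0,0,-1])
ims=[capture(c)[:,:,::-1] for c in ['wrist','side']]
ims[1]=ims[1][130:280,190:390]
cv2.imwrite('pics/w2.png',cv2.hconcat([cv2.resize(x,(400,300)) for x in ims]))
E
```

```text
2.925 [ 0.4636 -0.2704  0.163 ] [ 0.7535  0.0093 -0.5674]
[[ 0.9369 -0.0693  0.3426]
 [-0.0647 -0.9976 -0.025 ]
 [ 0.3435  0.0013 -0.9392]]
1cm down in tool axes (cm): [-0.3435 -0.0013  0.9392]
```

View pics/w2.png

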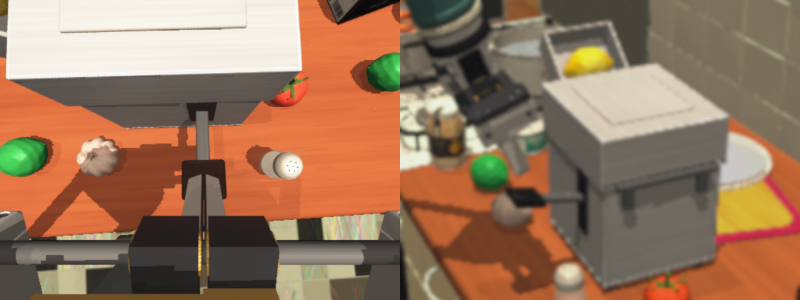

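The shut fingertips sit about 30 mm above the pad and clear of the lid. I'll press straight down.

>>> {"method": "carry_out", "body": {
  "steps": "-0.34 0 0.94 0 0 0 0; -0.69 0 1.88 0 0 0 0; -0.86 0 2.35 0 0 0 0; -1.03 0 2.82 0 0 0 0; -1.20 0 3.29 0 0 0 0; -1.37 0 3.76 0 0 0 0; -1.55 0 4.23 0 0 0 0; -1.72 0 4.70 0 0 0 0"
}}

```text
time: 4.03
position: [0.4628, -0.2704, 0.1116]
tool_rot: [0.984, -0.034, 0.174, 0.007]
contact_force: [-3.0, -0.1, 4.2]
grip_width: 0.004
grasp_force: 1.9
```

>>> {"method": "carry_out", "body": {
  "steps": "-0.17 0 0.47 0 0 0 0; -0.34 0 0.94 0 0 0 0; -0.52 0 1.41 0 0 0 0; -0.69 0 1.88 0 0 0 0; -0.69 0 1.88 0 0 0 0"
}}

```text
time: 4.65
position: [0.4628, -0.2692, 0.0904]
tool_rot: [0.984, -0.034, 0.173, 0.005]
contact_force: [-0.3, 0.2, 0.5]
grip_width: 0.001
grasp_force: 0.5
```

```bash
python3 - <<'E'
from workcell import *
import cv2
s=sense();print(s['time'],s['position'],s['contact_force'])
ims=[capture(c)[:,:,::-1] for c in ['wrist','side']]
ims[1]=ims[1][110:290,170:410]
cv2.imwrite('pics/w3.png',cv2.hconcat([cv2.resize(x,(400,300)) for x in ims]))
E
```

```text
4.65 [ 0.46280677 -0.26919626  0.09036892] [-0.26974106  0.17854653  0.51644011]
```

View pics/w3.png

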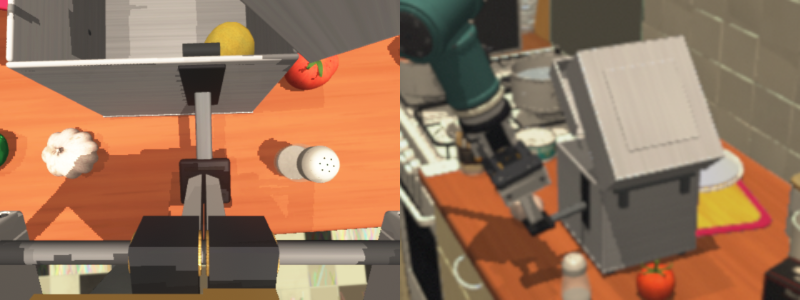

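The lid is open and the lemon shows inside the bin. I'll press a little further to the stop and hold there.

>>> {"method": "carry_out", "body": {
  "steps": "-0.1 0 0.28 0 0 0 0; -0.17 0 0.47 0 0 0 0; -0.17 0 0.47 0 0 0 0; -0.17 0 0.47 0 0 0 0; -0.17 0 0.47 0 0 0 0; -0.17 0 0.47 0 0 0 0; -0.17 0 0.47 0 0 0 0; -0.17 0 0.47 0 0 0 0"
}}

```text
time: 5.75
position: [0.4633, -0.2696, 0.0882]
tool_rot: [0.984, -0.034, 0.174, 0.006]
contact_force: [-4.7, 4.2, 9.7]
grip_width: 0.004
grasp_force: 5.2
```

```bash
python3 - <<'E'
from workcell import *
import cv2
s=sense();print(s['time'],s['position'],s['contact_force'])
ims=[capture(c)[:,:,::-1] for c in ['wrist','scene']]
ims[1]=ims[1][80:275,170:430]
cv2.imwrite('pics/w4.png',cv2.hconcat([cv2.resize(x,(400,300)) for x in ims]))
E
```

```text
5.75 [ 0.46334273 -0.26960303  0.0882394 ] [-4.71347072  4.22489031  9.73253116]
```

View pics/w4.png

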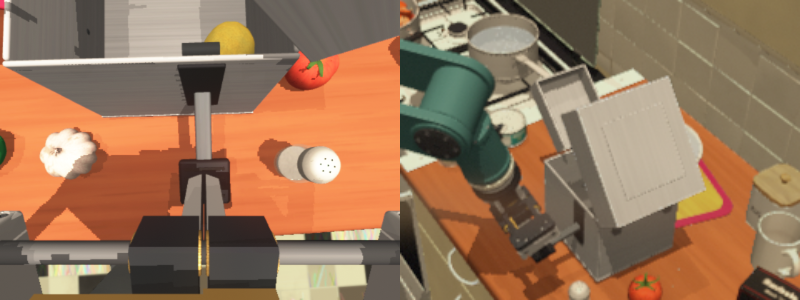

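The lever is on its stop at about 10 N, the slide is empty and the lemon rests in the bin. Next I'll ease the lever up at about 24 mm/s.

>>> {"method": "carry_out", "body": {
  "steps": "0.10 0 -0.28 0 0 0 0; 0.21 0 -0.56 0 0 0 0; 0.31 0 -0.85 0 0 0 0; 0.41 0 -1.13 0 0 0 0; 0.52 0 -1.41 0 0 0 0; 0.62 0 -1.69 0 0 0 0; 0.72 0 -1.97 0 0 0 0; 0.82 0 -2.25 0 0 0 0"
}}

```text
time: 6.85
position: [0.4631, -0.2701, 0.1108]
tool_rot: [0.984, -0.034, 0.174, 0.006]
contact_force: [-2.8, 1.2, 2.4]
grip_width: 0.006
grasp_force: 1.6
```

>>> {"method": "carry_out", "body": {
  "steps": "0.10 0 -0.28 0 0 0 0; 0.21 0 -0.56 0 0 0 0; 0.31 0 -0.85 0 0 0 0; 0.41 0 -1.13 0 0 0 0; 0.52 0 -1.41 0 0 0 0; 0.62 0 -1.69 0 0 0 0; 0.72 0 -1.97 0 0 0 0; 0.82 0 -2.25 0 0 0 0"
}}

```text
time: 7.85
position: [0.4638, -0.2703, 0.1351]
tool_rot: [0.984, -0.034, 0.175, 0.006]
contact_force: [4.3, 0.4, 3.3]
grip_width: 0.005
grasp_force: 2.1
```

>>> {"method": "carry_out", "body": {
  "steps": "0.10 0 -0.28 0 0 0 0; 0.21 0 -0.56 0 0 0 0; 0.31 0 -0.85 0 0 0 0; 0.41 0 -1.13 0 0 0 0; 0.52 0 -1.41 0 0 0 0; 0.62 0 -1.69 0 0 0 0; 0.72 0 -1.97 0 0 0 0; 0.82 0 -2.25 0 0 0 0"
}}

```text
time: 8.85
position: [0.463, -0.27, 0.1585]
tool_rot: [0.984, -0.034, 0.174, 0.006]
contact_force: [-0.7, 0.1, -0.1]
grip_width: 0.001
grasp_force: 0.0
```

Now I'll back off up and away, along tool -z, which leads away from the bin.

>>> {"method": "carry_out", "body": {
  "steps": "0 0 -2 0 0 0 0; 0 0 -5 0 0 0 0; 0 0 -8 0 0 0 0; 0 0 -10 0 0 0 0; 0 0 -10 0 0 0 0; 0 0 -10 0 0 0 0; 0 0 -10 0 0 0 0; 0 0 -10 0 0 0 0"
}}

```text
time: 9.85
position: [0.4288, -0.2673, 0.2511]
tool_rot: [0.984, -0.034, 0.173, 0.005]
contact_force: [-1.2, 0.7, -0.1]
grip_width: 0.002
grasp_force: 0.0
```

```bash
python3 - <<'E'
from workcell import *
import cv2
s=sense();print(s['time'],s['position'],s['contact_force'])
ims=[capture(c)[:,:,::-1] for c in ['wrist','side']]
ims[1]=ims[1][110:290,170:410]
cv2.imwrite('pics/w5.png',cv2.hconcat([cv2.resize(x,(400,300)) for x in ims]))
E
```

```text
9.85 [ 0.42880637 -0.26729148  0.25109256] [-1.18205746  0.68263476 -0.12390025]
```

View pics/w5.png

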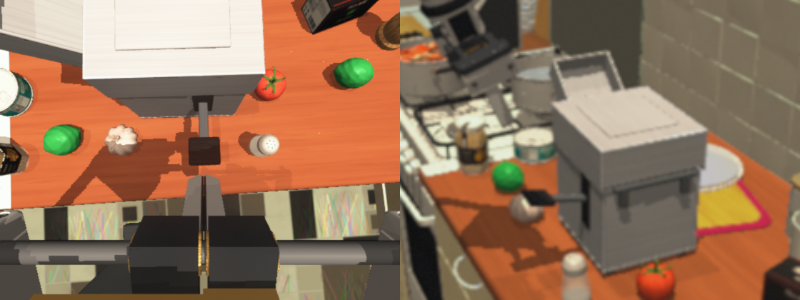

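The lid is shut, the lever is up, the slide is empty, and the other things stand where they were.

```bash
python3 -c "
from workcell import *
print(job_done())"
```

```text
the job is handed in; nothing more can be done
None
```

I held the lever down until the lemon had rolled into the bin, eased the lid shut at about 24 mm/s of pad rise, moved the arm clear, and handed the job in at about 10 s of the 38 s allowed; no verdict came back.

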